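# Load the plate stack of a bench wine filter

## Robot

A 6-joint arm with a two-finger parallel gripper is mounted at the origin on the work surface. World frame = base frame: x ahead of the robot, y to its left, z up, the work surface at z = 0. Lengths are in m, angles in rad, forces in N, time in s.
With the tool pointing down it reaches from about 0.35 to 0.975 m from the base axis. Payload 17.4 kg.
Tool frame: the origin (TCP) lies midway between the tips of the shut fingers; the grasp point (between the pads) lies 19 mm behind it; z points along the fingers, y is the line along which they close (so a half turn about z gives the same grasp; the last joint's range is limited). The gripper opens to 85 mm and grips with 20 to 120 N. Pads are 22 mm wide; open, the fingers measure 114 mm over their backs; the gripper's body (76 mm by 85 mm) begins 54 mm behind the grasp point. The pads swing forward as they close: fully open they stand 13 mm farther back than shut.
Start: joints at [-1.383, 0.116, 1.442, -0, 1.584, -0.038], TCP at [0.151, -0.658, 0.231] pointing down, gripper open.
Joint ranges: [-2.83, 2.83], [-0.83, 2.19], [0.07, 2.5], [-1.14, 4.28], [0.01, 3], [-2.97, 2.97]. Speed limits (rad/s): [1.89, 1.89, 2.22, 3.14, 3.14, 3.14].

## Interface

Orientations are given as a unit quaternion [x, y, z, w].
In Python, from station import robot, snapshot, calibration, job_done gives the robot as it stands.
- The arm moves only by the tool carry_out, never from a script. Its argument "plan" is a list of rows, each a list of 7 numbers: the shift along the tool's x, y, z each as a share of 50 mm, from -1 to 1, then the turn, a rotation vector about the tool's x, y, z each as a share of 30 degrees, from -1 to 1, then the finger opening in mm, from 0 to 85.4. In form: [[tx, ty, tz, wx, wy, wz, hand], ...]. A call has 1 to 12 rows; each row shifts and turns the commanded pose from where the row before left it, along the tool's axes as they then stand; what a row does not reach is not made up. A row lasts 1/8 s, in which the tool goes at most 62.5 mm and 10.7 degrees, less where a joint would pass 70% of its speed; a pose out of reach is approached as far as the arm can. A call with a number of a shift or a turn outside -1 to 1 is refused whole. A call with a gripper value outside its range is refused whole. The fingers move at their own pace and stop on an object; "newtons" is the grip in N (left out, the last holds). Time passes only in rows, so rows that do not move let the fingers close. It gives the time, the measured TCP pose, the force, the opening and the grip force at its end, in the units of the state.
- robot.get_obs(): the state, without advancing time (a new reading comes with each control period).
- snapshot(name): name is "scene" or "top" or "wrist"; returns the picture (400x640x3 uint8, blue, green, red); there is no depth.
- calibration(name): a dict with "fx", "fy", "cx", "cy" (pixels), "rvec" (rotation vector, rad) and "tvec" (3), from world to camera coordinates, as OpenCV has them. Camera axes: x right, y down, z forward; pixel columns grow to the right and rows downward; lengths in m; the calibration is good to about 2 mm. A picture is of the moment at which its call begins: read the wrist's pose just before it. calibration takes no time and is no camera call; for the wrist camera it gives the pose at the moment of the call.
- job_done(): hands the job in; it is judged then, once.
The state is a dict: "t": time; "joint_pos": joint angles; "qvel": joint speeds; "joint_torque": joint torques, N m; "ee_pos": TCP position; "tcp_rot": TCP orientation; "ft_force": force on the tool from outside, world axes, zero at the start; "moment": the same for the moment, N m; "gripper_width": finger opening in m; "gripper_force": force on a finger pad.
Only numpy, scipy, OpenCV 4.12 (cv2) and the standard library are available. Lean on these libraries where they do the work, as an engineer would, in place of code of your own. Each camera call takes 0.05 s, during which the arm holds its last target. There are 200 camera calls.

## Task

Load the wine sample filter: lower the steel drain plate into the brass corner guides stem up, then slide the white frame down over its stem, then put the red pressure plate on top with its dark round boss up. Each plate must sit fully home and square, lying flat on what is under it before the next goes in; set them down gently rather than dropping them, and leave everything else on the table where it stands.

Things in the scene. Friction and masses are not known exactly. Their poses are not given: they have to be found in the camera images.
- filter: filter stand, fixed: dark steel base 170 x 110 x 10 mm with four brass L-shaped corner guides round a small raised bed. Origin: centre of the base's underside, z up, x along the long side, short spout at +x. Between the guides are gaps, centred: 52 mm wide in each long side (+y, -y), where fingers holding a plate by its long sides can pass; 24 mm wide in each short side
- bed (a point): centre of the top of the bed, on which the first plate rests, 22 mm above the table; axes as the filter's. The bed is 60 x 40 mm, narrower than the plates. The guides enclose a pocket 83 (x) x 53 (y) mm, straight to 46 mm above the bed, then flaring outward 6 mm a side up to 56 mm above it. Plates may go in either way round (half a turn)
- drain_plate: drain plate, loose: steel-coloured block 80 (x) x 50 (y) x 20 (z) mm with dark grooves and, in the middle of its top, an upright stem 20 mm in diameter and 14 mm high; about 0.2 kg. Origin: centre of the underside; starts upright. Home when its origin is at the bed point
- frame: frame, loose: white plastic block 80 (x) x 50 (y) x 18 (z) mm with a round hole 26 mm in diameter right through its middle; about 0.1 kg. Origin: centre of the underside; starts lying flat, same side up as it goes in. Home 20 mm above the bed point, the stem inside its hole
- pressure_plate: pressure plate, loose: red plastic block 80 (x) x 50 (y) x 18 (z) mm with a dark round boss 30 mm in diameter and 6 mm high on its top; about 0.14 kg. Origin: centre of the underside; starts upright. Home 38 mm above the bed point
- red_bottle: bystander: full green wine bottle, red cap, 74 mm in diameter, 290 mm tall; origin at the underside
- white_bottle: bystander: full amber wine bottle, brass cap, 74 mm in diameter, 290 mm tall; origin at the underside
- tasting_cup: bystander: white ceramic cup, 68 mm in diameter, 70 mm tall; origin at the underside
- cork_jar: bystander: small glass jar with steel lid, 60 mm in diameter, 70 mm tall; origin at the underside
- brush: bystander: cleaning brush lying on the table, about 200 mm long, along its x
- stopper: bystander: cork stopper with a wide head, 34 mm in diameter, 37 mm tall; origin at the underside
Not all that is in view belongs to the job. There is more than one size of the pressure_plate; the one meant has the size given above. Of the things that look like the drain_plate, take the one that is nearest to the robot's base at the start.

How it is judged:
By the outcome, as a careful person would: the job done as asked, in the order asked, and still so for the second after the job is handed in, with the robot touching nothing.
It also fails if it takes over 72 s, if anything falls off the work surface, if the arm or the gripper's body presses on something with over 40 N, if the wrist force passes 120 N, or if a joint passes its speed limit or range.

## Working session

There is one attempt and no reset: what is moved stays moved. The work goes in short steps, Python scripts to look and compute and a tool call to move; the robot and the scene stay as the last step left them, time stands still between calls to the robot, and variables do not carry over. Pictures are saved under pics/ and viewed, at most 10 in all, crops included, and the job is handed in when it is done.

Besides the shell and the picture viewer there is one more tool, called after "Emit:" as name(argument=value, ...), one argument or row to a line, values as JSON. carry_out: Moves the arm, as the interface text tells. Shift numbers are shares of 50 mm and turn numbers shares of 30 degrees, none past 1 either way. Its arguments: {"type":"object","properties":{"plan":{"type":"array"},"newtons":{"type":"number"}},"required":["plan"]}

```bash
ls; mkdir -p pics
python3 - <<'E'
from station import robot, snapshot, calibration
import cv2,json
for n in ("scene","top","wrist"):
    c=calibration(n); print(n,{k:[round(float(x),4) for x in v] if hasattr(v,'__len__') else v for k,v in c.items()})
    cv2.imwrite(f"pics/{n}0.png",snapshot(n))
print(robot.get_obs())
E
```

```text
pics
scene {'fx': 392.42658249494696, 'fy': 392.42658249494696, 'cx': 322.5709492149946, 'cy': 199.10719299044908, 'rvec': [1.0521, 2.5586, -0.8295], 'tvec': [0.3906, -0.2992, 1.4777]}
top {'fx': 504.5655899229765, 'fy': 504.5655899229765, 'cx': 319.85988530672256, 'cy': 206.7818198551391, 'rvec': [2.1292, -2.1682, 0.1271], 'tvec': [0.0063, 0.5704, 1.3844]}
wrist {'fx': 324.1679661121075, 'fy': 324.1679661121075, 'cx': 318.7392546989562, 'cy': 207.67284604434067, 'rvec': [-2.2404, 1.7851, 0.3034], 'tvec': [-0.6748, -0.043, 0.3812]}
{'t': 0.15, 'joint_pos': array([-1.38281404e+00,  1.16365937e-01,  1.44207844e+00,  2.30938661e-05,
        1.58396575e+00, -3.78156954e-02]), 'qvel': array([ 8.10370224e-04, -9.59680259e-04, -1.22894182e-03,  9.71770323e-04,
       -1.41999704e-03,  5.68818290e-05]), 'joint_torque': array([ 1.20216911e-03, -7.32509995e+01, -6.32853198e+01, -1.14988266e-04,
        4.87779747e-03, -1.80820155e-05]), 'ee_pos': array([ 0.15108616, -0.65774685,  0.23075913]), 'tcp_rot': array([ 9.93633576e-01,  1.12659441e-01, -1.91468688e-05, -4.08449360e-04]), 'ft_force': array([-0.28798808, -0.61253018, -0.10507299]), 'moment': array([-0.00320281, -0.06387802, -0.02408699]), 'gripper_force': 0.0, 'gripper_width': 0.08520376603780638}
```

View pics/top0.png

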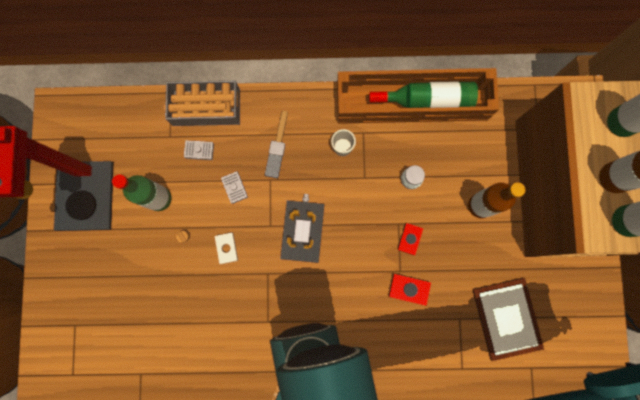

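View pics/scene0.png

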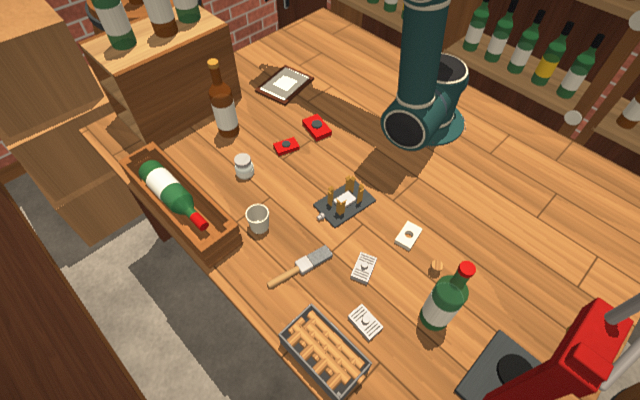

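Top view: two drain-plate lookalikes at (198,150) and (233,187); white frame at (226,248); red plates at (411,239), which is smaller, and (410,289), which is larger; filter at (302,230) with its spout towards (306,197). The scene view shows the same items: drain plates at (366,322) and (364,267), frame (408,235), reds (287,145) and (317,126), filter (344,201). Next I'll triangulate and check sizes.

```bash
cat > h.py <<'E'
import numpy as np, cv2
from scipy.spatial.transform import Rotation as R
def cam(c): return R.from_rotvec(np.ravel(c["rvec"])).as_matrix(), np.ravel(c["tvec"]).astype(float)
def proj(c,P):
    Rm,t=cam(c); q=np.atleast_2d(P)@Rm.T+t
    return np.c_[c["fx"]*q[:,0]/q[:,2]+c["cx"], c["fy"]*q[:,1]/q[:,2]+c["cy"]]
def ray(c,uv):
    Rm,t=cam(c); uv=np.atleast_2d(uv)
    d=np.c_[(uv[:,0]-c["cx"])/c["fx"],(uv[:,1]-c["cy"])/c["fy"],np.ones(len(uv))]@Rm
    return -Rm.T@t, d
def plane(c,uv,z):
    o,d=ray(c,uv); return o+d*((z-o[2])/d[:,2])[:,None]
def tri(views):  # [(cal,uv),...] -> point, residual
    A=np.zeros((3,3));b=np.zeros(3)
    for c,uv in views:
        o,d=ray(c,uv); d=d[0]/np.linalg.norm(d[0]); M=np.eye(3)-np.outer(d,d); A+=M;b+=M@o
    p=np.linalg.solve(A,b); return p, [np.round(proj(c,p)[0]-uv,1) for c,uv in views]
E
python3 - <<'E'
from h import *; from station import calibration
T,S=calibration("top"),calibration("scene"); np.set_printoptions(precision=3,suppress=True)
for n,a,b in [("drA",(198,150),(366,322)),("drB",(233,187),(364,267)),("frame",(226,248),(408,235)),("redS",(411,239),(287,145)),("redL",(410,289),(317,126)),("filter",(302,230),(344,199))]:
    p,r=tri([(T,np.array(a)),(S,np.array(b))]); print(n,p,r,"dist",np.hypot(*p[:2]))
for n in ("red","frame"):
    im=cv2.imread("pics/top0.png").astype(int);B,G,Rr=im[...,0],im[...,1],im[...,2]
    m=((Rr>130)&(G<70)&(B<70)) if n=="red" else ((B>165)&(G>165))
    k,l,s,ce=cv2.connectedComponentsWithStats(m.astype('uint8'))
    for i in range(1,k):
        if s[i,4]>150:
            c,_=cv2.findContours((l==i).astype('uint8'),cv2.RETR_EXTERNAL,cv2.CHAIN_APPROX_NONE)
            bx=cv2.boxPoints(cv2.minAreaRect(c[0])); w=plane(T,bx,.018)
            print(n,ce[i],w.mean(0),np.linalg.norm(w[1]-w[0]),np.linalg.norm(w[2]-w[1]), np.degrees(np.arctan2(*(w[1]-w[0])[1::-1])))
im=cv2.imread("pics/top0.png"); 
cv2.imwrite("pics/crop0.png",cv2.resize(im[125:315,170:440],(800,563),interpolation=cv2.INTER_CUBIC))
E
```

```text
drA [0.747 0.349 0.014] [array([-0.3,  0.2]), array([-0.4, -0.1])] dist 0.824190820554396
drB [0.635 0.245 0.018] [array([ 0., -0.]), array([0., 0.])] dist 0.6805676553148393
frame [0.46  0.265 0.011] [array([-0.,  0.]), array([-0.1, -0. ])] dist 0.5314799757493601
redS [ 0.474 -0.258  0.014] [array([-0.8,  0.7]), array([-0.9, -0.1])] dist 0.5400874415518636
redL [ 0.335 -0.249  0.019] [array([-0.6,  0.6]), array([-0.6, -0.1])] dist 0.41790219395947037
filter [0.507 0.048 0.024] [array([-0.,  0.]), array([-0., -0.])] dist 0.5090195355105112
red [378.085  95.945] [ 0.898 -0.179  0.018] 0.055764579134819615 0.030469348322360007 -91.26497231376875
red [  6.177 163.921] [0.73  0.909 0.018] 0.20103455272403337 0.03956265882328597 0.9302343065207488
red [119.012 180.787] [0.659 0.575 0.018] 0.04074627164874871 0.04112183185042269 -91.13672223980252
red [409.916 238.815] [ 0.477 -0.257  0.018] 0.08402622715971932 0.052551956780766074 -17.993806516106897
red [409.501 288.906] [ 0.337 -0.25   0.018] 0.0683997040214429 0.10839044129337987 -15.663224131977815
frame [445.573  93.873] [ 0.899 -0.379  0.018] 0.08205602257643624 0.06700220475805813 -91.27763420350932
frame [414.816 174.71 ] [ 0.661 -0.279  0.018] 0.04593994009283312 0.04382185263186529 -91.14732376449213
frame [301.853 230.515] [0.506 0.049 0.018] 0.05813019297510135 0.038085238094562705 -6.96155242191455
frame [225.41  248.014] [0.46  0.266 0.018] 0.04718652217228913 0.0769729529321674 -80.70713035690912
frame [508.388 319.592] [ 0.249 -0.519  0.018] 0.07179309545354413 0.07649061486744735 -77.99972196359553
```

View pics/crop0.png

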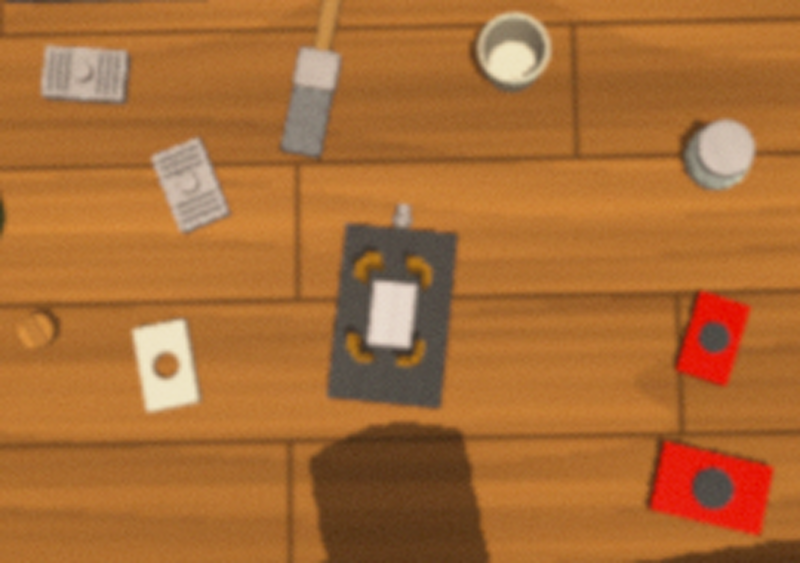

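View pics/wrist0.png

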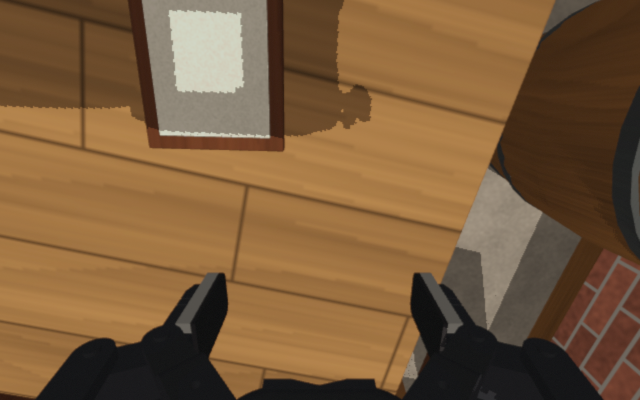

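Lookalikes and choices:
- **Drain plates:** A at top (198,150), 0.82 m from the base, and B at (233,187), 0.68 m. B is nearer, so I take B.
- **Red plates:** (411,239) measures 84x53 mm and (410,289) measures 108x68 mm. I take the one at (411,239).
- **Frame:** (226,248).

The crop confirms this, and the stem and bosses point up. The wrist picture shows only table and a tray.

```bash
cat >> h.py <<'E'
def yaw(q): return np.degrees(np.arctan2(*R.from_quat(q).as_matrix()[1::-1,0]))
def go(o,xyz,y=None):
    """tool-frame shift in 50 mm shares (before turning), turn about tool z in 30deg shares, tilt error deg"""
    M=R.from_quat(o["tcp_rot"]); s=M.inv().apply(np.array(xyz)-o["ee_pos"])/.05
    out=[np.round(s,3)]
    if y is not None: out+=["wz",np.round(-((y-yaw(o["tcp_rot"])+180)%360-180)/30,3)]
    w=R.from_euler("ZX",[yaw(o["tcp_rot"]) if y is None else y,180],degrees=True)
    print("shift",*out,"turnvec/30",np.round(np.degrees((M.inv()*w).as_rotvec())/30,3),"tcp",np.round(o["ee_pos"],4),"yaw",round(yaw(o["tcp_rot"]),2),"t",round(o["t"],2))
E
python3 - <<'E'
from h import *; from station import calibration,robot
o=robot.get_obs(); c=calibration("wrist"); Rm,t=cam(c); M=R.from_quat(o["tcp_rot"]).as_matrix()
print("cam in tool",M.T@(-Rm.T@t-o["ee_pos"]),"axes",(M.T@Rm.T).round(3).tolist())
go(o,[0.47,0.04,0.28],-6)
E
```

```text
cam in tool [ 0.08433919  0.0003467  -0.14263838] axes [[-0.001, -0.944, -0.329], [1.0, -0.001, -0.0], [0.0, -0.329, 0.944]]
shift [  9.341 -12.174  -0.974] wz 0.631 turnvec/30 [-0.002  0.     0.631] tcp [ 0.1511 -0.6577  0.2308] yaw 12.94 t 0.15
```

Emit:
carry_out(
  plan=[
    [0.766,-0.662,0.02,0,0,0,85],
    [0.766,-0.662,0.02,0,0,0,85],
    [0.766,-0.662,0.02,0,0,0,85],
    [0.766,-0.662,0.02,0,0,0,85],
    [0.766,-0.662,0.02,0,0,0.1,85],
    [0.766,-0.662,0.02,0,0,0.1,85],
    [0.766,-0.662,0.02,0,0,0.1,85],
    [0.766,-0.662,0.02,0,0,0.1,85],
    [0.766,-0.662,0.02,0,0,0.1,85],
    [0.766,-0.662,0.02,0,0,0.1,85],
    [0,0,0,0,0,0,85],
  ],
)

```text
t: 1.52
ee_pos: [0.4816, -0.2738, 0.2207]
tcp_rot: [0.999, -0.043, -0.0, -0.0]
ft_force: [-1.5, -0.6, -0.3]
gripper_width: 0.0847
gripper_force: 0.0
```

```bash
cat >> h.py <<'E'
def shot(tag):
    import pickle; from station import robot,snapshot,calibration
    o=robot.get_obs(); c=calibration("wrist"); im=snapshot("wrist"); cv2.imwrite(f"pics/{tag}.png",im)
    pickle.dump((o,c),open(f"pics/{tag}.pkl","wb")); return o,c,im
E
python3 - <<'E'
from h import *
o,c,im=shot("red1"); go(o,[0.45,0.045,0.22],-6)
E
```

```text
shift [-1.174 -6.299  0.02 ] wz 0.037 turnvec/30 [-0.001  0.001  0.037] tcp [ 0.4816 -0.2738  0.2207] yaw -4.9 t 1.52
```

Emit:
carry_out(
  plan=[
    [-0.168,-0.9,0,0,0,0.037,85],
    [-0.168,-0.9,0,0,0,0,85],
    [-0.168,-0.9,0,0,0,0,85],
    [-0.168,-0.9,0,0,0,0,85],
    [-0.168,-0.9,0,0,0,0,85],
    [-0.168,-0.9,0,0,0,0,85],
    [-0.168,-0.9,0,0,0,0,85],
    [0,0,0,0,0,0,85],
  ],
)

```text
t: 2.58
ee_pos: [0.4539, 0.0448, 0.2214]
tcp_rot: [0.999, -0.052, 0.0, -0.0]
ft_force: [-0.2, -0.5, 0.6]
gripper_width: 0.085
gripper_force: 0.0
```

Run:
```python
from h import *
o,c,im=shot("fil1"); go(o,[0.46,0.25,0.22],9)
cv2.imwrite("pics/v1.png",np.hstack([cv2.imread("pics/red1.png")[:,120:520],im[:,120:520]]))
```

```text
shift [-0.309 -4.095  0.028] wz -0.501 turnvec/30 [-0.    -0.001 -0.501] tcp [0.4539 0.0448 0.2214] yaw -6.02 t 2.58
```

View pics/v1.png

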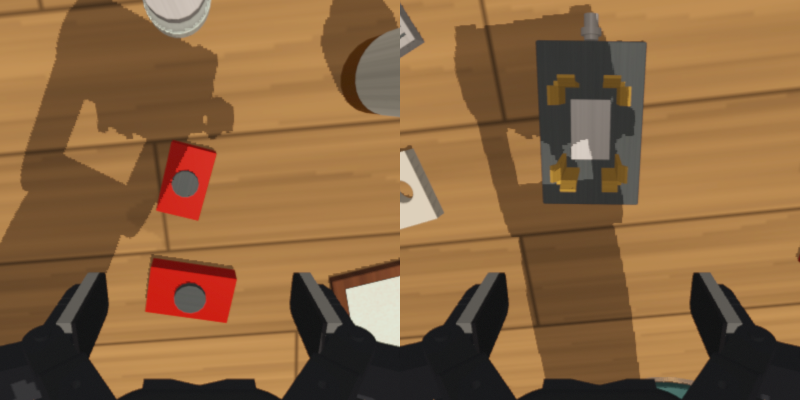

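Wrist pictures: red plates at (185,180) (the 80x50 one) and (190,290). The filter base is clearly seen, with corners at crop (537,41), (646,42), (638,205), (542,203), i.e. u-280 in the full frame. To cancel camera-mount bias I'll view the filter again half-turned.

Emit:
carry_out(
  plan=[
    [0.7,0,0,0,0,0,85],
    [0.7,0,0,0,0,0,85],
    [0.7,0,0,0,0,0,85],
    [0,0,0,0,0,-0.353,85],
    [0,0,0,0,0,-0.353,85],
    [0,0,0,0,0,-0.353,85],
    [0,0,0,0,0,-0.353,85],
    [0,0,0,0,0,-0.353,85],
    [0,0,0,0,0,-0.353,85],
    [0,0,0,0,0,-0.353,85],
    [0,0,0,0,0,-0.353,85],
    [0,0,0,0,0,-0.353,85],
  ],
)

```text
t: 4.12
ee_pos: [0.5588, 0.0301, 0.2212]
tcp_rot: [0.711, 0.703, -0.0, 0.0]
ft_force: [0.4, -0.6, 0.5]
gripper_width: 0.0851
gripper_force: 0.0
```

Emit:
carry_out(
  plan=[
    [0,0,0,0,0,-0.353,85],
    [0,0,0,0,0,-0.353,85],
    [0,0,0,0,0,-0.353,85],
    [0,0,0,0,0,-0.353,85],
    [0,0,0,0,0,-0.353,85],
    [0,0,0,0,0,-0.353,85],
    [0,0,0,0,0,-0.353,85],
    [0,0,0,0,0,-0.353,85],
    [0,0,0,0,0,0,85],
  ],
)

```text
t: 5.25
ee_pos: [0.5588, 0.0304, 0.2212]
tcp_rot: [0.055, 0.998, -0.0, -0.0]
ft_force: [0.4, 0.6, -0.4]
gripper_width: 0.0851
gripper_force: 0.0
```

```bash
cat >> h.py <<'E'
def rect(c,im,z,ctr,half=.1,res=.0005):
    """top-down view of plane z; row 0 = +x side, col 0 = +y side"""
    n=int(2*half/res); P=np.array([[ctr[0]+half,ctr[1]+half,z],[ctr[0]+half,ctr[1]-half,z],[ctr[0]-half,ctr[1]-half,z],[ctr[0]-half,ctr[1]+half,z]])
    H=cv2.getPerspectiveTransform(proj(c,P).astype(np.float32),np.float32([[0,0],[n,0],[n,n],[0,n]]))
    return cv2.warpPerspective(im,H,(n,n),flags=cv2.INTER_LINEAR)
def fit(mask,ctr,half=.1,res=.0005,op=9,cl=15):
    k=lambda s:np.ones((s,s),np.uint8)
    m=cv2.morphologyEx(mask.astype(np.uint8),cv2.MORPH_CLOSE,k(cl)); m=cv2.morphologyEx(m,cv2.MORPH_OPEN,k(op))
    _,l,s,_=cv2.connectedComponentsWithStats(m); n=l.shape[0]; v=l[n//2-15:n//2+15,n//2-15:n//2+15]; i=np.bincount(v[v>0]).argmax()
    cs,_=cv2.findContours((l==i).astype(np.uint8),cv2.RETR_EXTERNAL,cv2.CHAIN_APPROX_NONE)
    p=max(cs,key=len)[:,0].astype(float)+.5; p=np.c_[ctr[0]+half-p[:,1]*res, ctr[1]+half-p[:,0]*res]
    b=cv2.boxPoints(cv2.minAreaRect((p*1000).astype(np.float32)))/1000.; e=b[1]-b[0]; f=b[2]-b[1]
    L=e if np.hypot(*e)>np.hypot(*f) else f; a=np.arctan2(L[1],L[0]); C=b.mean(0)
    # robust line fits to each side
    for _ in range(3):
        X=np.array([np.cos(a),np.sin(a)]);Y=np.array([-X[1],X[0]]); q=np.c_[(p-C)@X,(p-C)@Y]
        hx,hy=max(np.hypot(*e),np.hypot(*f))/2,min(np.hypot(*e),np.hypot(*f))/2
        r=[];sl=[]
        for ax,sg in((0,1),(0,-1),(1,1),(1,-1)):
            h=(hx,hy)[ax];o=(hy,hx)[ax]
            w=q[(abs(q[:,ax]-sg*h)<.005)&(abs(q[:,1-ax])<o*.8)]
            vx,vy,x0,y0=cv2.fitLine(w[:,[1-ax,ax]].astype(np.float32)*1000,cv2.DIST_HUBER,0,.01,.01).ravel()
            k_=vy/vx; r.append((y0-k_*x0)/1000); sl.append((k_ if ax else -k_,o))
        C=C+X*(r[0]+r[1])/2+Y*(r[2]+r[3])/2; a+=sum(s*o for s,o in sl)/sum(o for s,o in sl)
    d=np.degrees(a); d=(d+90)%180-90
    return C,d,(r[0]-r[1],r[2]-r[3])
def hsv(im): return [x.astype(int) for x in cv2.split(cv2.cvtColor(im,cv2.COLOR_BGR2HSV))]
E
python3 - <<'E'
from h import *; import pickle
np.set_printoptions(precision=4,suppress=True)
shot("fil2")
from station import robot
for n in ("fil1","fil2"):
    o,c=pickle.load(open(f"pics/{n}.pkl","rb")); im=cv2.imread(f"pics/{n}.png"); ctr=(.507,.048)
    r=rect(c,im,.010,ctr); h,s,v=hsv(r); cv2.imwrite(f"pics/r_{n}.png",r)
    print(n,np.round(o["ee_pos"],4),yaw(o["tcp_rot"]),fit((s<90)&(v<190),ctr,op=41,cl=21))
    a=rect(c,im,.022,ctr,.05);h,s,v=hsv(a)
o,c=pickle.load(open("pics/red1.pkl","rb")); im=cv2.imread("pics/red1.png"); ctr=(.475,-.258)
r=rect(c,im,.018,ctr); h,s,v=hsv(r); print("red",fit(((s>200)&((h<6)|(h>174))&(v>190))|((s<60)&(v<120)),ctr))
cv2.imwrite("pics/v2.png",np.hstack([cv2.imread("pics/r_fil1.png"),cv2.imread("pics/r_fil2.png")]))
go(robot.get_obs(),[0.50,0.262,0.22],189)
E
```

```text
fil1 [0.4539 0.0448 0.2214] -6.015018825563698 (array([0.5052, 0.0473], dtype=float32), np.float32(-5.6442337), (np.float32(0.16671115), np.float32(0.10737761)))
fil2 [0.5588 0.0304 0.2212] 173.69949315155193 (array([0.5052, 0.048 ], dtype=float32), np.float32(-5.5469055), (np.float32(0.16974047), np.float32(0.107579164)))
red (array([ 0.4741, -0.2632], dtype=float32), np.float32(-23.758957), (np.float32(0.077922076), np.float32(0.038623508)))
shift [1.69  4.463 0.023] wz -0.516 turnvec/30 [-0.    -0.    -0.516] tcp [0.5588 0.0308 0.2212] yaw 173.53 t 5.3
```

View pics/v2.png

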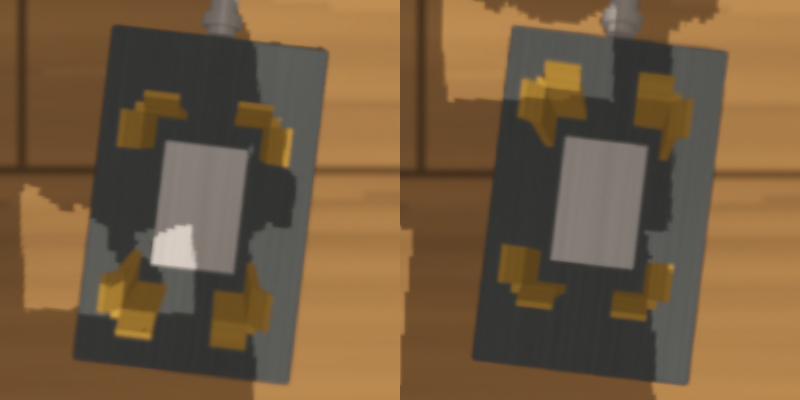

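The rectified filter views agree within 0.5 mm (centre about (0.505,0.0477), yaw about -6.4 from the corners), so the mount bias is negligible. On to the frame and then the drain plate.

Emit:
carry_out(
  plan=[
    [0.338,0.893,0,0,0,0,85],
    [0.338,0.893,0,0,0,0,85],
    [0.338,0.893,0,0,0,0,85],
    [0.338,0.893,0,0,0,0,85],
    [0.338,0.893,0,0,0,0,85],
    [0,0,0,0,0,-0.258,85],
    [0,0,0,0,0,-0.258,85],
    [0,0,0,0,0,0,85],
  ],
)

```text
t: 6.3
ee_pos: [0.4989, 0.2627, 0.2213]
tcp_rot: [-0.079, 0.997, -0.0, -0.0]
ft_force: [0.6, -0.2, -0.2]
gripper_width: 0.0851
gripper_force: 0.0
```

Run:
```python
from h import *; import pickle
shot("fra1")
np.set_printoptions(precision=4,suppress=True)
for n in ("fil1","fil2"):
    o,c=pickle.load(open(f"pics/{n}.pkl","rb")); im=cv2.imread(f"pics/{n}.png"); ctr=(.505,.048)
    h,s,v=hsv(rect(c,im,.010,ctr)); print(n,fit((s<90)&(v<190),ctr,op=7,cl=21))
o,c=pickle.load(open("pics/red1.pkl","rb")); im=cv2.imread("pics/red1.png"); ctr=(.475,-.258)
r1=rect(c,im,.018,ctr); h,s,v=hsv(r1); print("red hsv",[int(np.median(x[150:250,150:250])) for x in(h,s,v)])
o,c=pickle.load(open("pics/fra1.pkl","rb")); im=cv2.imread("pics/fra1.png"); ctr=(.46,.265)
r2=rect(c,im,.018,ctr); h,s,v=hsv(r2); print("fr",fit((s<70)&(v>150),ctr,cl=3,op=5))
cv2.imwrite("pics/v3.png",np.hstack([r1,r2]))
go(o,[.70,.245,.22],204)
```

```text
fil1 (array([0.5128, 0.0466], dtype=float32), np.float32(-6.0627213), (np.float32(0.18397287), np.float32(0.10803579)))
fil2 (array([0.5127, 0.047 ], dtype=float32), np.float32(-5.6108856), (np.float32(0.18497294), np.float32(0.10801867)))
red hsv [2, 214, 175]Traceback (most recent call last):
  File "<stdin>", line 10, in <module>
  File "h.py", line 38, in fit
    _,l,s,_=cv2.connectedComponentsWithStats(m); n=l.shape[0]; v=l[n//2-15:n//2+15,n//2-15:n//2+15]; i=np.bincount(v[v>0]).argmax()
                                                                                                       ~~~~~~~~~~~~~~~~~~~~~~~~~~^^
ValueError: attempt to get argmax of an empty sequence
```

```bash
cat >> h.py <<'E'
def box(mask,ctr,half=.1,res=.0005,op=7,cl=3,R0=.055):
    m=cv2.morphologyEx(mask.astype(np.uint8),cv2.MORPH_CLOSE,np.ones((cl,cl)))
    m=cv2.morphologyEx(m,cv2.MORPH_OPEN,cv2.getStructuringElement(cv2.MORPH_ELLIPSE,(op,op)))
    n=m.shape[0];w=int(R0/res);k=np.zeros_like(m);k[n//2-w:n//2+w,n//2-w:n//2+w]=1;m*=k
    _,l,s,_=cv2.connectedComponentsWithStats(m); i=1+s[1:,4].argmax()
    cs,_=cv2.findContours((l==i).astype(np.uint8),cv2.RETR_EXTERNAL,cv2.CHAIN_APPROX_NONE)
    p=max(cs,key=len)[:,0]+.5; p=np.c_[ctr[0]+half-p[:,1]*res,ctr[1]+half-p[:,0]*res]
    # least squares rectangle on contour: signed distance to box outline
    from scipy.optimize import least_squares
    b=cv2.boxPoints(cv2.minAreaRect((p*1000).astype(np.float32)));e,f=b[1]-b[0],b[2]-b[1]
    if np.hypot(*e)<np.hypot(*f): e,f=f,e
    def res_(x):
        a=x[2];q=p*1000-x[:2];q=abs(np.c_[q@[np.cos(a),np.sin(a)],q@[-np.sin(a),np.cos(a)]])-x[3:]
        return np.where((q>0).all(1),np.hypot(*q.T),q.max(1))
    x=least_squares(res_,[*b.mean(0),np.arctan2(e[1],e[0]),np.hypot(*e)/2,np.hypot(*f)/2],loss="soft_l1",f_scale=.5).x
    return np.round([x[0]/1e3,x[1]/1e3,(np.degrees(x[2])+90)%180-90,2*x[3],2*x[4]],4)
E
python3 - <<'E'
from h import *; import pickle
L=lambda n:(*pickle.load(open(f"pics/{n}.pkl","rb")),cv2.imread(f"pics/{n}.png"))
for n in ("fil1","fil2"):
    o,c,im=L(n); ctr=(.505,.048)
    h,s,v=hsv(rect(c,im,.010,ctr)); print(n,box((s<90)&(v<190),ctr,op=35,cl=25,R0=.1))
    h,s,v=hsv(rect(c,im,.022,ctr)); print(" bed",box((s<60)&(v>115),ctr,cl=5,op=25,R0=.04))
o,c,im=L("red1"); ctr=(.475,-.258); r1=rect(c,im,.018,ctr); h,s,v=hsv(r1); print("red",box((s>150)&((h<6)|(h>174))&(v>155),ctr,cl=3))
o,c,im=L("fra1"); ctr=(.46,.265); r2=rect(c,im,.018,ctr); h,s,v=hsv(r2)
print([int(x[200,160]) for x in(h,s,v)]); print("fr",box((s<90)&(v>120),ctr))
cv2.imwrite("pics/v3.png",np.hstack([r1,r2]))
go(o,[.70,.245,.22],204)
E
```

```text
fil1 [5.207000e-01 3.930000e-02 8.272700e+00 1.514512e+02 8.150850e+01]
 bed [ 5.04100e-01  4.79000e-02 -7.17300e+00  5.93271e+01  3.84679e+01]
fil2 [ 5.03200e-01  4.81000e-02 -6.88240e+00  1.65649e+02  8.91573e+01]
 bed [ 5.04400e-01  4.81000e-02 -6.72580e+00  5.84473e+01  3.81967e+01]
red [  0.4742  -0.264  -21.7357  78.8699  35.7092]
[18, 47, 145]
fr [ 0.4595  0.2652 10.3833 80.0496 49.8135]
shift [-3.916 -0.984  0.025] wz -0.498 turnvec/30 [-0.    -0.    -0.498] tcp [0.4989 0.2627 0.2213] yaw -170.93 t 6.3
```

View pics/v3.png

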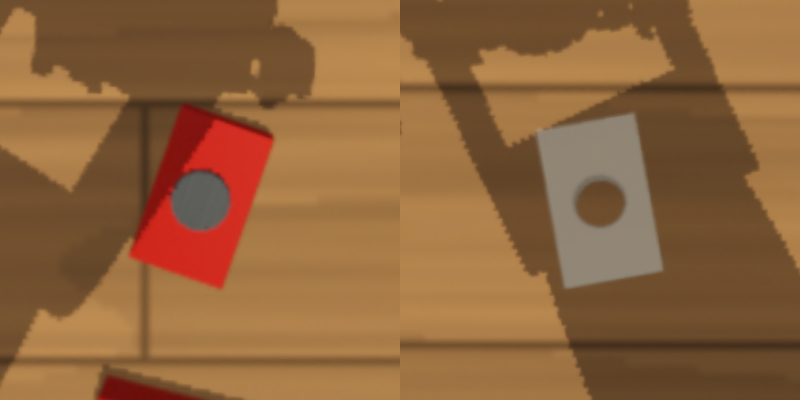

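Rectified views: the frame is crisp (centre (600,202)), fit 80.0x49.8 mm; the red plate has a shadow across it, with its boss at (200,200) at about (0.4745,-0.258). I'll look at the red plate again later. Now the drain plate.

Emit:
carry_out(
  plan=[
    [-0.979,-0.246,0,0,0,0,85],
    [-0.979,-0.246,0,0,0,0,85],
    [-0.979,-0.246,0,0,0,0,85],
    [-0.979,-0.246,0,0,0,0,85],
    [0,0,0,0,0,-0.249,85],
    [0,0,0,0,0,-0.249,85],
    [0,0,0,0,0,0,85],
  ],
)

```text
t: 7.22
ee_pos: [0.7001, 0.2459, 0.221]
tcp_rot: [-0.208, 0.978, -0.0, -0.0]
ft_force: [-0.0, -0.7, 0.2]
gripper_width: 0.0846
gripper_force: 0.0
```

Run:
```python
from h import *; from station import robot
o,c,im=shot("dra1"); ctr=(.635,.245); r=rect(c,im,.020,ctr); h,s,v=hsv(r)
b=box((s<90)&(v>60),ctr,cl=11); print(b); cv2.imwrite("pics/v4.png",np.hstack([r,im[:,120:520]]))
go(o,[b[0],b[1],.10],b[2]+180)
```

```text
[ 0.634   0.2425 21.5392 79.4584 49.6552]
shift [1.235 0.476 2.421] wz 0.081 turnvec/30 [-0.    -0.001  0.081] tcp [0.7001 0.2459 0.221 ] yaw -156.03 t 7.22
```

View pics/v4.png

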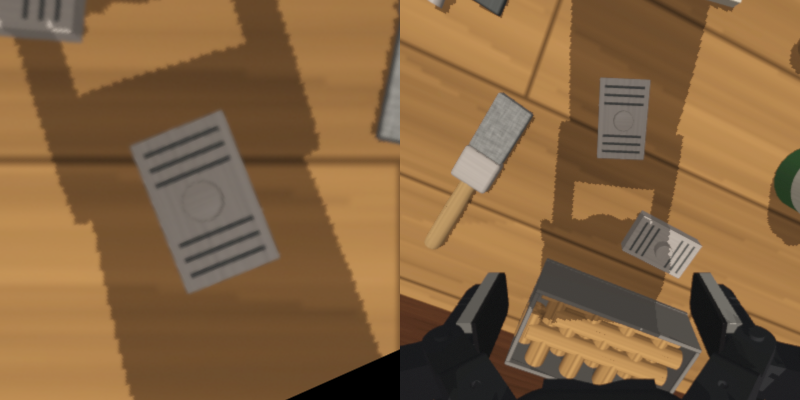

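Drain plate: rectified centre (205,202), stem at its centre, fit 79.5x49.7 mm at (0.634,0.2425), yaw 21.5. Clear of the brush and of the other plate. Descend.

Emit:
carry_out(
  plan=[
    [0.412,0.159,0.807,0,0,0.081,85],
    [0.412,0.159,0.807,0,0,0,85],
    [0.412,0.159,0.807,0,0,0,85],
    [0,0,0,0,0,0,85],
  ],
)

```text
t: 7.78
ee_pos: [0.6315, 0.2441, 0.0974]
tcp_rot: [-0.188, 0.982, -0.0, -0.002]
ft_force: [-0.0, -0.3, -0.2]
gripper_width: 0.0852
gripper_force: 0.0
```

Run:
```python
from h import *; from station import robot
go(robot.get_obs(),[.634,.2425,.002],201.5)
```

```text
shift [-0.045 -0.049  1.908] wz 0.004 turnvec/30 [ 0.    -0.009  0.004] tcp [0.6315 0.2441 0.0974] yaw -158.38 t 7.78
```

Emit:
carry_out(
  plan=[
    [-0.01,-0.02,0.48,0,0,0,85],
    [0,0,0.48,0,0,0,85],
    [0,0,0.48,0,0,0,85],
    [0,0,0.46,0,0,0,85],
    [0,0,0,0,0,0,85],
  ],
)

```text
t: 8.4
ee_pos: [0.6344, 0.2437, 0.0043]
tcp_rot: [-0.189, 0.982, -0.0, -0.001]
ft_force: [-0.7, 0.1, 0.5]
gripper_width: 0.0851
gripper_force: 0.0
```

Run:
```python
from h import *; from station import robot
go(robot.get_obs(),[.634,.2425,.002],201.5)
```

```text
shift [ 0.016 -0.019  0.045] wz 0.009 turnvec/30 [ 0.    -0.003  0.009] tcp [0.6344 0.2437 0.0043] yaw -158.23 t 8.4
```

Emit:
carry_out(
  plan=[
    [0.016,-0.019,0.045,0,0,0.009,85],
    [0,0,0,0,0,0,40],
    [0,0,0,0,0,0,40],
    [0,0,0,0,0,0,40],
    [0,0,0,0,0,0,40],
    [0,0,0,0,0,0,40],
  ],
  newtons=60,
)

```text
t: 9.15
ee_pos: [0.6346, 0.243, 0.0042]
tcp_rot: [-0.187, 0.982, 0.0, 0.001]
ft_force: [-1.3, -0.6, 5.9]
gripper_width: 0.0481
gripper_force: 63.2
```

Run:
```python
from h import *; from station import robot
o=robot.get_obs();go(o,[.634,.2425,.002],201.5);print(o["gripper_width"],o["gripper_force"])
```

```text
shift [ 0.014 -0.005  0.043] wz 0.003 turnvec/30 [0.    0.003 0.003] tcp [0.6346 0.243  0.0042] yaw -158.42 t 9.15
0.048148777865731344 63.23617100715637
```

Emit:
carry_out(
  plan=[
    [0,0,-0.2,0,0,0,40],
    [0,0,-0.6,0,0,0,40],
    [0,0,-0.8,0,0,0,40],
    [0,0,-0.9,0,0,0,40],
    [0,0,0,0,0,0,40],
  ],
)

```text
t: 9.78
ee_pos: [0.6355, 0.2432, 0.1329]
tcp_rot: [-0.187, 0.982, 0.0, 0.003]
ft_force: [0.8, 0.3, -2.9]
gripper_width: 0.0485
gripper_force: 62.9
```

Run:
```python
from h import *; from station import robot
o=robot.get_obs();go(o,[.5051,.0478,.13],173.4);print(o["gripper_width"],o["gripper_force"],o["ft_force"])
```

```text
shift [ 3.863 -2.675  0.035] wz 0.939 turnvec/30 [0.002 0.012 0.939] tcp [0.6355 0.2432 0.1329] yaw -158.42 t 9.78
0.04852977471380316 62.89803385734558 [ 0.81712588  0.32771585 -2.94401551]
```

Emit:
carry_out(
  plan=[
    [0.644,-0.446,0,0,0,0,40],
    [0.644,-0.446,0,0,0,0,40],
    [0.644,-0.446,0,0,0,0,40],
    [0.644,-0.446,0,0,0,0,40],
    [0.644,-0.446,0,0,0,0,40],
    [0.644,-0.446,0,0,0,0,40],
    [0,0,0,0,0,0.235,40],
    [0,0,0,0,0,0.235,40],
    [0,0,0,0,0,0.235,40],
    [0,0,0,0,0,0.234,40],
    [0,0,0,0,0,0,40],
    [0,0,0,0,0,0,40],
  ],
)

```text
t: 11.28
ee_pos: [0.5034, 0.0472, 0.1276]
tcp_rot: [0.056, 0.998, -0.0, -0.0]
ft_force: [0.2, 1.0, -2.5]
gripper_width: 0.0485
gripper_force: 62.9
```

Run:
```python
from h import *; from station import robot
o,c,im=shot("hold1");go(o,[.5051,.0478,.0955],173.4)
cv2.imwrite("pics/v5.png",im[:,100:540])
```

```text
shift [-0.033  0.015  0.642] wz 0.006 turnvec/30 [-0.    -0.001  0.006] tcp [0.5034 0.0472 0.1276] yaw 173.57 t 11.28
```

View pics/v5.png

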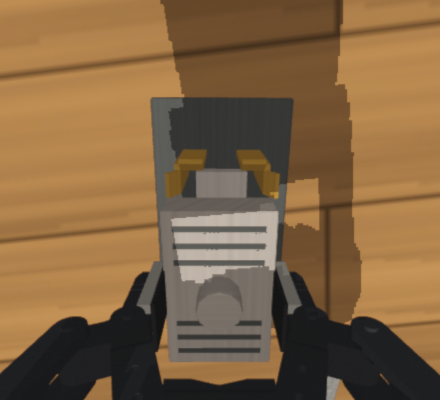

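The wrist picture shows the plate held square, stem up, top-face corners at full-frame (263,210), (379,210), (368,361), (269,361), with the guides and base beyond it. I'll compute its offset in the tool.

```bash
cat >> h.py <<'E'
def held(o,c,uv,dz):
    """plate top corners -> tool frame centre, yaw rel. tool and sizes, for top face at TCP z + dz"""
    w=plane(c,uv,o["ee_pos"][2]+dz); q=R.from_quat(o["tcp_rot"]).inv().apply(w-o["ee_pos"])*1000
    s=[np.linalg.norm(q[i]-q[(i+1)%4]) for i in range(4)]; e=(q[0]-q[3]+q[1]-q[2]); f=(q[1]-q[0]+q[2]-q[3])
    print("dz",dz,"ctr",np.round(q.mean(0),2),"sides",np.round(s,1),"ang",round(np.degrees(np.arctan2(e[1],e[0])),2),round(-np.degrees(np.arctan2(f[0],f[1])),2))
E
python3 - <<'E'
from h import *; import pickle
o,c=pickle.load(open("pics/hold1.pkl","rb")); im=cv2.imread("pics/hold1.png")
uv=np.float64([(263,210),(379,210),(368,361),(269,361)])
for dz in(.013,.016,.019): held(o,c,uv,dz)
E
```

```text
dz 0.013 ctr [ -1.47  -0.16 -13.  ] sides [49.3 81.2 50.2 81.2] ang 0.81 0.04
dz 0.016 ctr [  0.53  -0.17 -16.  ] sides [48.1 79.3 49.  79.3] ang 0.81 0.04
dz 0.019 ctr [  2.54  -0.17 -19.  ] sides [47.  77.4 47.8 77.4] ang 0.81 0.04
```

Emit:
carry_out(
  plan=[
    [-0.016,0.007,0.4,0,0,0.006,40],
    [-0.016,0.007,0.4,0,0,0,40],
    [0,0,0,0,0,0,40],
    [0,0,0,0,0,0,40],
  ],
)

```text
t: 11.82
ee_pos: [0.5054, 0.0478, 0.088]
tcp_rot: [0.059, 0.998, -0.0, -0.0]
ft_force: [0.1, 0.1, -3.1]
gripper_width: 0.0487
gripper_force: 62.8
```

Run:
```python
from h import *; from station import robot
o=robot.get_obs();go(o,[.505,.0479,.026],173.4)
```

```text
shift [0.007 0.002 1.239] wz -0.005 turnvec/30 [-0.    -0.001 -0.005] tcp [0.5054 0.0478 0.088 ] yaw 173.24 t 11.82
```

Aligned within 0.5 mm. Lower through the flare.

Emit:
carry_out(
  plan=[
    [0.007,0,0.1,0,0,-0.005,40],
    [0,0,0.15,0,0,0,40],
    [0,0,0.15,0,0,0,40],
    [0,0,0.15,0,0,0,40],
    [0,0,0,0,0,0,40],
  ],
)

```text
t: 12.45
ee_pos: [0.5046, 0.0477, 0.0597]
tcp_rot: [0.058, 0.998, -0.0, -0.001]
ft_force: [0.2, 0.1, -2.0]
gripper_width: 0.0485
gripper_force: 62.8
```

Emit:
carry_out(
  plan=[
    [0,0,0.15,0,0,0,40],
    [0,0,0.15,0,0,0,40],
    [0,0,0.15,0,0,0,40],
    [0,0,0.1,0,0,0,40],
    [0,0,0,0,0,0,40],
  ],
)

```text
t: 13.08
ee_pos: [0.5048, 0.0478, 0.0325]
tcp_rot: [0.058, 0.998, -0.0, -0.0]
ft_force: [1.3, -0.0, -2.8]
gripper_width: 0.0485
gripper_force: 62.9
```

Emit:
carry_out(
  plan=[
    [0,0,0.06,0,0,0,40],
    [0,0,0.04,0,0,0,40],
    [0,0,0.03,0,0,0,40],
    [0,0,0,0,0,0,40],
    [0,0,0,0,0,0,40],
  ],
)

```text
t: 13.7
ee_pos: [0.505, 0.0478, 0.0266]
tcp_rot: [0.058, 0.998, 0.0, 0.0]
ft_force: [0.3, 0.1, -3.2]
gripper_width: 0.0482
gripper_force: 62.9
```

Emit:
carry_out(
  plan=[
    [0,0,0.02,0,0,0,40],
    [0,0,0.02,0,0,0,40],
    [0,0,0,0,0,0,40],
  ],
)

```text
t: 14.08
ee_pos: [0.5051, 0.0478, 0.0261]
tcp_rot: [0.058, 0.998, -0.0, 0.0]
ft_force: [-12.1, -1.6, 18.8]
gripper_width: 0.0484
gripper_force: 65.4
```

Emit:
carry_out(
  plan=[
    [0,0,-0.015,0,0,0,40],
    [0,0,0,0,0,0,70],
    [0,0,0,0,0,0,70],
    [0,0,0,0,0,0,70],
    [0,0,-0.3,0,0,0,70],
    [0,0,-0.7,0,0,0,80],
    [0,0,-0.9,0,0,0,85],
    [0,0,-0.9,0,0,0,85],
    [0,0,0,0,0,0,85],
  ],
)

```text
t: 15.2
ee_pos: [0.5064, 0.0479, 0.1702]
tcp_rot: [0.058, 0.998, 0.0, 0.003]
ft_force: [0.1, -0.3, -1.0]
gripper_width: 0.085
gripper_force: 0.0
```

Run:
```python
from h import *; from station import robot
o,c,im=shot("pl1");go(o,[.4595,.2652,.10],190.4)
```

```text
shift [1.442 4.208 1.398] wz -0.567 turnvec/30 [ 0.     0.013 -0.567] tcp [0.5064 0.0479 0.1702] yaw 173.38 t 15.2
```

Emit:
carry_out(
  plan=[
    [0.288,0.842,0.1,0,0,0,85],
    [0.288,0.842,0.2,0,0,0,85],
    [0.288,0.842,0.3,0,0,0,85],
    [0.288,0.842,0.3,0,0,0,85],
    [0.288,0.842,0.3,0,0,0,85],
    [0,0,0.2,0,0,-0.283,85],
    [0,0,0,0,0,-0.283,85],
    [0,0,0,0,0,0,85],
    [0,0,0,0,0,0,85],
  ],
)

```text
t: 16.38
ee_pos: [0.4577, 0.265, 0.095]
tcp_rot: [-0.088, 0.996, -0.0, -0.0]
ft_force: [0.5, -0.6, 0.1]
gripper_width: 0.0851
gripper_force: 0.0
```

Run:
```python
from h import *; from station import robot; import pickle
o=robot.get_obs();go(o,[.4595,.2652,.007],190.4)
o,c=pickle.load(open("pics/pl1.pkl","rb")); im=cv2.imread("pics/pl1.png"); ctr=(.5045,.048)
for z in (.042,.047):
    r=rect(c,im,z,ctr); h,s,v=hsv(r); print(z,box((s<70)&(v>95),ctr,cl=11,op=21,R0=.05))
```

```text
shift [-0.038 -0.003  1.761] wz -0.008 turnvec/30 [-0.    -0.001 -0.008] tcp [0.4577 0.265  0.095 ] yaw -169.85 t 16.38
0.042 [ 5.04000e-01  4.70000e-02 -6.75420e+00  7.87578e+01  4.94620e+01]
0.047 [ 5.02400e-01  4.72000e-02 -6.80880e+00  7.74603e+01  4.85673e+01]
```

Emit:
carry_out(
  plan=[
    [-0.038,0,0.45,0,0,-0.008,85],
    [0,0,0.45,0,0,0,85],
    [0,0,0.45,0,0,0,85],
    [0,0,0.41,0,0,0,85],
    [0,0,0,0,0,0,85],
    [0,0,0,0,0,0,85],
  ],
)

```text
t: 17.12
ee_pos: [0.46, 0.2656, 0.0082]
tcp_rot: [-0.092, 0.996, 0.0, 0.0]
ft_force: [-0.8, 0.4, 0.9]
gripper_width: 0.0852
gripper_force: 0.0
```

Emit:
carry_out(
  plan=[
    [0,0,0,0,0,0,40],
    [0,0,0,0,0,0,40],
    [0,0,0,0,0,0,40],
    [0,0,0,0,0,0,40],
    [0,0,0,0,0,0,40],
  ],
  newtons=50,
)

```text
t: 17.75
ee_pos: [0.46, 0.2657, 0.0083]
tcp_rot: [-0.092, 0.996, 0.0, 0.0]
ft_force: [-2.3, -0.9, 7.3]
gripper_width: 0.0484
gripper_force: 52.0
```

Run:
```python
from h import *; from station import robot
o=robot.get_obs();go(o,[.4595,.2652,.007],190.4)
```

```text
shift [ 0.011 -0.009  0.026] wz 0.006 turnvec/30 [0.001 0.002 0.006] tcp [0.46   0.2657 0.0083] yaw -169.41 t 17.75
```

Emit:
carry_out(
  plan=[
    [0,0,-0.2,0,0,0,40],
    [0,0,-0.6,0,0,0,40],
    [0,0,-0.8,0,0,0,40],
    [0,0,-0.85,0,0,0,40],
    [0,0,0,0,0,0,40],
  ],
)

```text
t: 18.38
ee_pos: [0.4608, 0.2662, 0.1339]
tcp_rot: [-0.092, 0.996, 0.001, 0.003]
ft_force: [-0.6, -0.1, -1.0]
gripper_width: 0.0483
gripper_force: 52.0
```

Run:
```python
from h import *; from station import robot
o=robot.get_obs();go(o,[.505,.0478,.13],173.4)
```

```text
shift [-0.064 -4.456  0.071] wz 0.573 turnvec/30 [0.005 0.01  0.573] tcp [0.4608 0.2662 0.1339] yaw -169.4 t 18.38
```

Emit:
carry_out(
  plan=[
    [-0.01,-0.891,0.01,0,0,0,40],
    [-0.01,-0.891,0.01,0,0,0,40],
    [-0.01,-0.891,0.01,0,0,0,40],
    [-0.01,-0.891,0.01,0,0,0,40],
    [-0.01,-0.891,0.01,0,0,0,40],
    [0,0,0,0,0,0.287,40],
    [0,0,0,0,0,0.286,40],
    [0,0,0,0,0,0,40],
    [0,0,0,0,0,0,40],
  ],
)

```text
t: 19.5
ee_pos: [0.5029, 0.0471, 0.1269]
tcp_rot: [0.056, 0.998, -0.0, -0.0]
ft_force: [-1.4, 0.0, -1.1]
gripper_width: 0.0484
gripper_force: 52.1
```

Run:
```python
from h import *; from station import robot
o,c,im=shot("hold2");go(o,[.505,.0478,.091],173.4)
z=o["ee_pos"][2]-.0083+.018; ctr=o["ee_pos"][:2]
h,s,v=hsv(rect(c,im,z,ctr)); b=box((s<75)&(v>120),ctr,cl=3,op=9); print(b)
print("tool offset mm",R.from_quat(o["tcp_rot"]).inv().apply([*(b[:2]-ctr),0])*1000)
```

```text
shift [-0.042  0.019  0.719] wz 0.007 turnvec/30 [-0.    -0.001  0.007] tcp [0.5029 0.0471 0.1269] yaw 173.61 t 19.5
[ 5.00100e-01  4.66000e-02 -6.68150e+00  8.40728e+01  4.88792e+01]
tool offset mm [ 2.67691684e+00 -8.11929789e-01  1.32783519e-03]
```

Emit:
carry_out(
  plan=[
    [-0.021,0.01,0.36,0,0,0.007,40],
    [-0.021,0.009,0.36,0,0,0,40],
    [0,0,0,0,0,0,40],
    [0,0,0,0,0,0,40],
  ],
)

```text
t: 20.05
ee_pos: [0.5053, 0.0477, 0.0912]
tcp_rot: [0.059, 0.998, -0.0, -0.0]
ft_force: [-0.0, 0.2, -1.4]
gripper_width: 0.0482
gripper_force: 52.1
```

Run:
```python
from h import *; from station import robot
o=robot.get_obs();go(o,[.505,.0478,.0503],173.4)
```

```text
shift [0.005 0.001 0.819] wz -0.006 turnvec/30 [-0.    -0.    -0.006] tcp [0.5053 0.0477 0.0912] yaw 173.21 t 20.05
```

Emit:
carry_out(
  plan=[
    [0.005,0,0.1,0,0,-0.006,40],
    [0,0,0.15,0,0,0,40],
    [0,0,0.15,0,0,0,40],
    [0,0,0.15,0,0,0,40],
    [0,0,0.1,0,0,0,40],
    [0,0,0,0,0,0,40],
  ],
)

```text
t: 20.8
ee_pos: [0.5048, 0.0478, 0.0583]
tcp_rot: [0.058, 0.998, -0.0, -0.0]
ft_force: [0.0, 0.1, -1.7]
gripper_width: 0.0485
gripper_force: 52.1
```

Emit:
carry_out(
  plan=[
    [0,0,0.06,0,0,0,40],
    [0,0,0.05,0,0,0,40],
    [0,0,0.03,0,0,0,40],
    [0,0,0.02,0,0,0,40],
    [0,0,0,0,0,0,40],
  ],
)

```text
t: 21.42
ee_pos: [0.505, 0.0478, 0.0507]
tcp_rot: [0.058, 0.998, 0.0, -0.0]
ft_force: [-0.2, -0.2, -1.2]
gripper_width: 0.0482
gripper_force: 52.1
```

Emit:
carry_out(
  plan=[
    [0,0,0.015,0,0,0,40],
    [0,0,0,0,0,0,40],
  ],
)

```text
t: 21.68
ee_pos: [0.5051, 0.0478, 0.0503]
tcp_rot: [0.058, 0.998, 0.0, 0.0]
ft_force: [-2.4, -0.0, 3.2]
gripper_width: 0.0482
gripper_force: 52.6
```

Emit:
carry_out(
  plan=[
    [0,0,0.01,0,0,0,40],
    [0,0,0,0,0,0,70],
    [0,0,0,0,0,0,70],
    [0,0,0,0,0,0,70],
    [0,0,-0.3,0,0,0,70],
    [0,0,-0.7,0,0,0,80],
    [0,0,-0.9,0,0,0,85],
    [0,0,-0.9,0,0,0,85],
    [0,0,0,0,0,0,85],
  ],
)

```text
t: 22.8
ee_pos: [0.5062, 0.0478, 0.1944]
tcp_rot: [0.058, 0.998, 0.0, 0.003]
ft_force: [0.1, -0.9, 0.2]
gripper_width: 0.085
gripper_force: 0.0
```

Run:
```python
from h import *
o,c,im=shot("pl2");go(o,[.52,-.26,.20],161)
ctr=(.5045,.048)
for z in (.060,.065):
    h,s,v=hsv(rect(c,im,z,ctr)); print(z,box((s<75)&(v>125),ctr,cl=5,op=9,R0=.05))
```

```text
shift [-0.984 -6.084 -0.112] wz 0.413 turnvec/30 [0.003 0.012 0.413] tcp [0.5062 0.0478 0.1944] yaw 173.38 t 22.8
0.06 [ 5.04200e-01  4.71000e-02 -6.78570e+00  7.92124e+01  4.92223e+01]
0.065 [ 5.02600e-01  4.73000e-02 -6.76830e+00  7.77528e+01  4.83085e+01]
```

Frame home: 79.2x49.2 mm at z 0.060, at the same place as the drain plate. Now the red plate.

Emit:
carry_out(
  plan=[
    [-0.14,-0.87,0,0,0,0,85],
    [-0.14,-0.87,0,0,0,0,85],
    [-0.14,-0.87,0,0,0,0,85],
    [-0.14,-0.87,0,0,0,0,85],
    [-0.14,-0.87,0,0,0,0,85],
    [-0.14,-0.87,0,0,0,0,85],
    [-0.14,-0.87,0,0,0,0,85],
    [0,0,0,0,0,0.207,85],
    [0,0,0,0,0,0.206,85],
    [0,0,0,0,0,0,85],
    [0,0,0,0,0,0,85],
  ],
)

```text
t: 24.22
ee_pos: [0.5184, -0.2601, 0.1891]
tcp_rot: [0.164, 0.986, 0.0, -0.0]
ft_force: [0.6, 0.3, 0.5]
gripper_width: 0.0853
gripper_force: 0.0
```

Run:
```python
from h import *
o,c,im=shot("red2"); ctr=(.475,-.258); 
h,s,v=hsv(rect(c,im,.018,ctr)); red=(s>150)&((h<8)|(h>172))
print(np.percentile(v[red],[5,25,50,75,95]))
for t in (60,100,140): print(t,box(red&(v>t),ctr,cl=3))
h2,s2,v2=hsv(rect(c,im,.024,ctr)); print("boss",box((s2<60)&(v2<140),ctr,R0=.03))
go(o,[.4745,-.258,.10],161)
```

```text
[159. 202. 203. 206. 208.]
60 [  0.4759  -0.2581 -19.3428  79.3513  49.6211]
100 [  0.4759  -0.2581 -19.3428  79.3513  49.6211]
140 [  0.4758  -0.2583 -19.3071  79.3513  49.3796]
boss [ 0.4757 -0.2582  1.7044 25.2393 24.9505]
shift [ 0.843 -0.243  1.782] wz 0.005 turnvec/30 [ 0.    -0.001  0.005] tcp [ 0.5184 -0.2601  0.1891] yaw 161.14 t 24.23
```

Emit:
carry_out(
  plan=[
    [0.409,-0.12,0.9,0,0,0.013,85],
    [0.409,-0.12,0.9,0,0,0,85],
    [0,0,0,0,0,0,85],
    [0,0,0,0,0,0,85],
  ],
)

```text
t: 24.78
ee_pos: [0.477, -0.2586, 0.1014]
tcp_rot: [0.168, 0.986, -0.0, 0.001]
ft_force: [0.4, 0.2, 0.9]
gripper_width: 0.0852
gripper_force: 0.0
```

Run:
```python
from h import *; from station import robot
go(robot.get_obs(),[.4758,-.2582,.007],160.7)
```

```text
shift [3.000e-02 1.000e-03 1.887e+00] wz -0.002 turnvec/30 [-0.001  0.004 -0.002] tcp [ 0.477  -0.2586  0.1014] yaw 160.63 t 24.77
```

Emit:
carry_out(
  plan=[
    [0.02,0,0.47,0,0,0,85],
    [0,0,0.47,0,0,0,85],
    [0,0,0.47,0,0,0,85],
    [0,0,0.47,0,0,0,85],
    [0,0,0,0,0,0,85],
    [0,0,0,0,0,0,85],
    [0,0,0,0,0,0,40],
    [0,0,0,0,0,0,40],
    [0,0,0,0,0,0,40],
    [0,0,0,0,0,0,40],
    [0,0,0,0,0,0,40],
  ],
)

```text
t: 26.15
ee_pos: [0.4755, -0.2582, 0.0067]
tcp_rot: [0.168, 0.986, -0.0, 0.001]
ft_force: [-2.6, 1.6, 9.9]
gripper_width: 0.0485
gripper_force: 52.0
```

Run:
```python
from h import *; from station import robot
go(robot.get_obs(),[.4758,-.2582,.007],160.7)
```

```text
shift [-0.007  0.002 -0.006] wz -0.003 turnvec/30 [-0.     0.002 -0.003] tcp [ 0.4755 -0.2582  0.0067] yaw 160.6 t 26.15
```

Emit:
carry_out(
  plan=[
    [0,0,-0.2,0,0,0,40],
    [0,0,-0.6,0,0,0,40],
    [0,0,-0.8,0,0,0,40],
    [0,0,-0.9,0,0,0,40],
    [0,0,0,0,0,0,40],
  ],
)

```text
t: 26.78
ee_pos: [0.4762, -0.2586, 0.1348]
tcp_rot: [0.168, 0.986, -0.001, 0.003]
ft_force: [0.1, 0.1, -2.1]
gripper_width: 0.0485
gripper_force: 52.6
```

Run:
```python
from h import *; from station import robot
go(robot.get_obs(),[.5041,.0478,.13],173.4)
```

```text
shift [1.511 5.966 0.08 ] wz -0.427 turnvec/30 [-0.004  0.011 -0.427] tcp [ 0.4762 -0.2586  0.1348] yaw 160.6 t 26.77
```

Emit:
carry_out(
  plan=[
    [0.216,0.852,0,0,0,0,40],
    [0.216,0.852,0,0,0,0,40],
    [0.216,0.852,0,0,0,0,40],
    [0.216,0.852,0,0,0,0,40],
    [0.216,0.852,0,0,0,0,40],
    [0.216,0.852,0,0,0,0,40],
    [0.216,0.852,0,0,0,0,40],
    [0,0,0,0,0,-0.214,40],
    [0,0,0,0,0,-0.213,40],
    [0,0,0,0,0,0,40],
    [0,0,0,0,0,0,40],
  ],
)

```text
t: 28.15
ee_pos: [0.5026, 0.0484, 0.1301]
tcp_rot: [0.059, 0.998, -0.0, -0.0]
ft_force: [0.7, 1.2, -2.3]
gripper_width: 0.0486
gripper_force: 52.7
```

Run:
```python
from h import *
o,c,im=shot("hold3");go(o,[.5041,.0478,.095],173.4)
z=o["ee_pos"][2]-.0067+.018; ctr=o["ee_pos"][:2]
h,s,v=hsv(rect(c,im,z,ctr)); red=(s>150)&((h<8)|(h>172)); print(np.percentile(v[red],[5,25,50,75,95]))
for t in(60,140,170):
    b=box(red&(v>t),ctr,cl=3); print(t,b,"tool mm",R.from_quat(o["tcp_rot"]).inv().apply([*(b[:2]-ctr),0])*1000)
```

```text
shift [-0.032 -0.007  0.703] wz -0.005 turnvec/30 [-0.    -0.001 -0.005] tcp [0.5026 0.0484 0.1301] yaw 173.25 t 28.15
[113. 136. 136. 209. 209.]
60 [ 5.00100e-01  4.79000e-02 -6.80930e+00  8.35184e+01  4.87409e+01] tool mm [ 2.41978804e+00 -7.46768248e-01  1.40015291e-03]
140 [4.78400e-01 5.38000e-02 8.91284e+01 4.23900e+01 2.67776e+01] tool mm [2.46628713e+01 2.56157021e+00 1.33056171e-02]
170 [4.78300e-01 5.40000e-02 8.91491e+01 4.17014e+01 2.56286e+01] tool mm [2.47856874e+01 2.74842903e+00 1.33553612e-02]
```

Emit:
carry_out(
  plan=[
    [-0.02,-0.004,0.35,0,0,-0.005,40],
    [-0.02,-0.003,0.35,0,0,0,40],
    [0,0,0,0,0,0,40],
    [0,0,0,0,0,0,40],
  ],
)

```text
t: 28.7
ee_pos: [0.5048, 0.0479, 0.0955]
tcp_rot: [0.056, 0.998, -0.0, -0.0]
ft_force: [0.9, -0.5, -1.3]
gripper_width: 0.0486
gripper_force: 52.7
```

Run:
```python
from h import *; from station import robot
go(robot.get_obs(),[.5045,.0478,.0667],173.4)
```

```text
shift [ 0.005 -0.002  0.576] wz 0.005 turnvec/30 [-0.    -0.     0.005] tcp [0.5048 0.0479 0.0955] yaw 173.55 t 28.7
```

Emit:
carry_out(
  plan=[
    [0.005,0,0.1,0,0,0.005,40],
    [0,0,0.12,0,0,0,40],
    [0,0,0.12,0,0,0,40],
    [0,0,0.08,0,0,0,40],
    [0,0,0,0,0,0,40],
  ],
)

```text
t: 29.32
ee_pos: [0.5043, 0.0479, 0.0741]
tcp_rot: [0.057, 0.998, -0.0, -0.0]
ft_force: [0.7, 0.3, -2.5]
gripper_width: 0.0484
gripper_force: 52.7
```

Emit:
carry_out(
  plan=[
    [0,0,0.05,0,0,0,40],
    [0,0,0.04,0,0,0,40],
    [0,0,0.02,0,0,0,40],
    [0,0,0,0,0,0,40],
  ],
)

```text
t: 29.82
ee_pos: [0.5045, 0.0479, 0.069]
tcp_rot: [0.058, 0.998, -0.0, -0.0]
ft_force: [0.3, -0.3, -2.7]
gripper_width: 0.0484
gripper_force: 52.7
```

Emit:
carry_out(
  plan=[
    [0,0,0.025,0,0,0,40],
    [0,0,0.015,0,0,0,40],
    [0,0,0,0,0,0,40],
    [0,0,0,0,0,0,40],
  ],
)

```text
t: 30.32
ee_pos: [0.5045, 0.0479, 0.067]
tcp_rot: [0.058, 0.998, -0.0, 0.0]
ft_force: [0.0, 0.4, -2.3]
gripper_width: 0.0484
gripper_force: 52.7
```

Emit:
carry_out(
  plan=[
    [0,0,0.02,0,0,0,40],
    [0,0,0,0,0,0,40],
    [0,0,0,0,0,0,40],
  ],
)

```text
t: 30.7
ee_pos: [0.5046, 0.0479, 0.0667]
tcp_rot: [0.057, 0.998, 0.0, 0.0]
ft_force: [-4.6, 0.4, 5.6]
gripper_width: 0.0481
gripper_force: 53.7
```

Contact came at exactly the predicted height. Release and back off.

Emit:
carry_out(
  plan=[
    [0,0,0,0,0,0,70],
    [0,0,0,0,0,0,70],
    [0,0,0,0,0,0,70],
    [0,0,-0.3,0,0,0,70],
    [0,0,-0.7,0,0,0,80],
    [0,0,-0.9,0,0,0,85],
    [0,0,-0.9,0,0,0,85],
    [-0.8,0,0,0,0,0,85],
    [0,0,0,0,0,0,85],
  ],
)

```text
t: 31.82
ee_pos: [0.5456, 0.0431, 0.207]
tcp_rot: [0.058, 0.998, 0.0, 0.0]
ft_force: [-0.6, 0.6, -0.7]
gripper_width: 0.0852
gripper_force: 0.0
```

Run:
```python
from h import *; from station import snapshot
o,c,im=shot("end"); ctr=(.5045,.048)
for z in (.078,.083):
    h,s,v=hsv(rect(c,im,z,ctr)); print(z,box((s>150)&((h<8)|(h>172))&(v>60),ctr,cl=3,R0=.06))
s=snapshot("scene")
cv2.imwrite("pics/v6.png",np.hstack([im[20:370,150:490],cv2.resize(s[90:300,230:470],(400,350))]))
```

```text
0.078 [ 5.04300e-01  4.73000e-02 -6.58170e+00  7.90834e+01  4.90044e+01]
0.083 [ 5.03500e-01  4.74000e-02 -6.58960e+00  7.76171e+01  4.80941e+01]
```

View pics/v6.png

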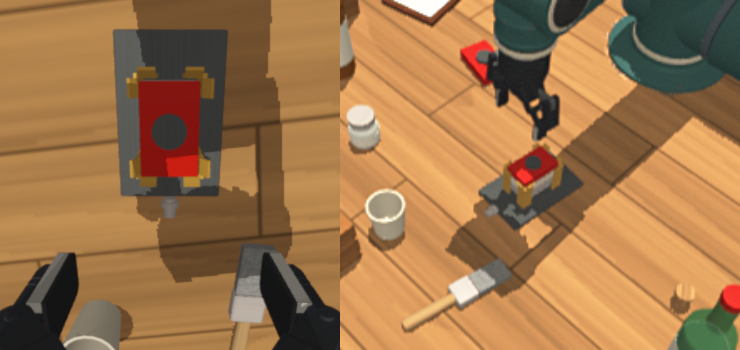

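The red plate sits square in the guides, boss up at (168,132), and measures 79.1x49.0 mm at z 0.078. In the scene view at (532,165) the stack is level, with the bystanders untouched and the gripper clear.

```bash
python3 -c "
from station import job_done
print(job_done())"
```

```text
the job is handed in; nothing more can be done
None
```

I loaded the filter in the order asked (drain plate stem up, then the white frame, then the red pressure plate boss up) and handed the job in at about 32 s. Each plate met its support within 1 mm of the expected height, and the last pictures show the stack square with nothing else disturbed; no verdict came back.

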